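Set the inner knob of a bench kiln and start it with the key

ROBOT

A 6-joint arm with a two-finger parallel gripper is mounted at the origin on a cart in front of the work surface, level with it; the furniture and walls round the work are solid. World frame = base frame: x ahead of the robot, y to its left, z up, the work surface at z = 0. Lengths are in m, angles in degrees, forces in N, time in s.
With the tool pointing down it reaches from about 0.25 to 0.725 m from the base axis. Payload 9.7 kg.
Tool frame: the origin (TCP) lies midway between the tips of the shut fingers; the grasp point (between the pads) lies 19 mm behind it; z points along the fingers, y is the line along which they close (so a half turn about z gives the same grasp; the last joint's range is limited). The gripper opens to 85 mm and grips with 20 to 120 N. Pads are 22 mm wide; open, the fingers measure 114 mm over their backs; the gripper's body (76 mm by 85 mm) begins 54 mm behind the grasp point. The pads swing forward as they close: fully open they stand 13 mm farther back than shut.
Start: joints at [-63.484, 4.979, 10.078, 95.1, 0, 90], TCP at [0.246, -0.492, 0.231] pointing down, gripper open.
Joint ranges: [-179.16, 179.16], [-48.56, 103.87], [-65.8, 70.77], [-126.05, 130.52], [-82.76, 87.17], [-180, 180]. Speed limits (degrees/s): [127.2, 127.2, 147.25, 180, 180, 180].

INTERFACE

Orientations are given as [roll, pitch, yaw] about the fixed x, y, z axes, in that order (R = Rz(yaw) Ry(pitch) Rx(roll)).
In Python, from workcell import bot gives the robot as it stands.
- The arm moves only by the shell command python3 -m crank 'ROWS' [FORCE]. ROWS is JSON, a list of rows, each an object with "gripper": the finger opening in mm, from 0 to 85.4; "travel": the shift along the tool's x, y, z in mm, a list of three; "twist": the turn, a rotation vector about the tool's x, y, z in rad, a list of three. In form: [{"gripper": gripper, "travel": [tx, ty, tz], "twist": [rx, ry, rz]}, ...]. A call has 1 to 12 rows; each row shifts and turns the commanded pose from where the row before left it, along the tool's axes as they then stand; what a row does not reach is not made up. A row lasts 1/8 s, in which the tool goes at most 62.5 mm and 10.7 degrees, less where a joint would pass 70% of its speed; a pose out of reach is approached as far as the arm can. A call is refused whole if a number of a shift passes 62.5 or a number of a turn 0.188, either way. A call with a gripper value outside its range is refused whole. The fingers move at their own pace and stop on an object; FORCE is the grip in N (left out, the last holds). Time passes only in rows, so rows that do not move let the fingers close. It gives the time, the measured TCP pose, the force, the opening and the grip force at its end, in the units of the state.
- bot.get_obs(): the state, without advancing time (a new reading comes with each control period).
- bot.camera(name): name is "scene" or "top"; returns the picture (384x512x3 uint8, red, green, blue); there is no depth.
- bot.calibration(name): a dict with "vfov" (degrees; the focal length in pixels is half the picture's height over the tangent of half this angle, whatever the lens; pixels are square), "cx", "cy" (the principal point, pixels), "k1" (the pictures are not rectified: a ray, as slopes to the right and down, at radius r is drawn at 1 + k1 r^2 times it, then the intrinsics apply), "camera_from_world" (4x4, takes a point from world to camera coordinates). Camera axes: x right, y down, z forward; pixel columns grow to the right and rows downward; lengths in m; the calibration is good to about 2 mm. A picture is of the moment at which its call begins. calibration takes no time and is no camera call.
- bot.job_done(): hands the job in; it is judged then, once.
The state is a dict: "time": time; "q": joint angles; "qd": joint speeds; "joint_efforts": joint torques, N m; "ee_pos": TCP position; "tcp_rot": TCP orientation; "wrist_force": force on the tool from outside, world axes, zero at the start; "torque": the same for the moment, N m; "opening": finger opening in m; "grasp_force": force on a finger pad.
Only numpy, scipy, OpenCV 4.12 (cv2) and the standard library are available. Lean on these libraries where they do the work, as an engineer would, in place of code of your own. Each camera call takes 0.05 s, during which the arm holds its last target. There are 200 camera calls.

TASK

Get the little bench kiln going: on its sloping panel turn the upper, inner knob clockwise all the way to its end stop (it needs more than one grip), without shifting the flat outer ring underneath, which is already set and will be dragged along if you force the knob past its stop. Then turn the start key clockwise as far as it goes against its spring, hold it there for about half a second and let it spring back. Leave the stamp, the jar and the tiles beside the kiln where they are.

Things in the scene. Friction and masses are not known exactly. Their poses are not given: they have to be found in the camera images.
- kiln: small fixed bench kiln, 250 mm wide: aluminium chamber 175 mm high with a dark lid and, on the robot's side, a low wedge with a sloping grey panel. Origin on the table, under the middle of the panel; x runs from the panel to the chamber (front wall at x = 80 mm, lid 3 mm nearer), y left, z up
- panel_mid (a point): middle of the panel's face, 69 mm up. The panel slopes 15 deg, rising away from the robot: outward normal (-0.259, 0, 0.966), up-slope direction (0.966, 0, 0.259) in the kiln's axes. Knobs at the left, key 120 mm to their right; all turn about axes along the panel's normal
- knob_grip (a point): on the axis of the inner knob, 32 mm above the panel's face, in the middle of its bar. The inner knob is a grey upright bar 14 mm thick, 34 mm long and 27 mm high (15 to 42 mm above the panel), with a pointed nose at one end, on a disc of 36 mm diameter (12 to 16 mm above the panel)
- knob_nose (a point): the tip of the inner knob's nose, 23 mm from its axis, at the height of knob_grip: shows which way the bar lies
- ring_tab (a point): small raised tab on the upper face of the outer ring, 30 mm from the knob axis. The ring is flat, black and knurled, 65 mm in diameter, coaxial with the inner knob and below it; its top is 11 mm above the panel (13 mm at the tab). It must stay put (the tab within 4 mm)
- key_grip (a point): on the key's axis, 34 mm above the panel's face, in the flat black bow of the start key: 8 mm thick, 27 mm wide, 24 mm high (20 to 44 mm above the panel); at rest its flat lies along the slope (in the kiln's x-z plane). Round lock collar of 30 mm diameter below, 6 mm high
- inner_knob (a joint): angle of the inner knob in the outer ring, rad, growing clockwise as seen from in front of the panel (from above); end stop at 2.60. At 0 the nose points 1.3 rad anticlockwise from the ring's tab. Turns with about 0.04 N m; the stop is cushioned: 0.15 rad of springy give (2 N m/rad, not counted in the joint), then the ring is dragged along
- outer_ring (a joint): angle of the outer ring, rad, growing clockwise; at 0 its tab points straight up the slope. Stiff friction of about 0.30 N m, stays where it is
- start_key (a joint): angle of the start key, rad, growing clockwise: 0 at rest, stop at 1.0. Its spring (0.03 N m at rest, 0.15 N m at the stop) turns it back when it is released
- stamp: wooden stamp block with a turned knob, 40 mm wide, 46 mm high, to the left of the kiln; origin under its middle; bystander
- jar: cream glaze jar, 62 mm wide, 82 mm high, to the right of the kiln; origin under its middle; bystander
- tile_a: green-glazed square test tile, 34 mm, 7 mm thick, lying in front of the kiln; bystander
- tile_b: pale-glazed square test tile, 40 mm, 7 mm thick, lying in front of the kiln; bystander

How it is judged (in metres and radians):
On the way, in this order (a step that is already met when the one before it is completed fails the run):
1. the inner knob is at its end stop (within 0.1 rad) (value of joint inner_knob above 2.5 rad), for 0.2 s.
2. the start key is turned against its spring, to within 0.2 rad of its stop, and held for 0.3 s (value of joint start_key above 0.8 rad), for 0.3 s.
At the end, for the whole second after the job is handed in: The inner knob is within 0.1 rad of its end stop, the outer ring's tab is within 4 mm of where it was, the key has sprung back to rest (within 0.1 rad), and stamp, jar and tiles are within 20 mm of where they stood (value of joint inner_knob above 2.5 rad and distance of ring_tab from where it was at the start of the episode below 0.004 m and value of joint start_key below 0.1 rad and distance of each of stamp, jar, tile_a, tile_b from where it was at the start of the episode below 0.02 m); the robot touches nothing.
It fails at once if the outer ring is shifted (its tab by more than 4 mm) (distance of ring_tab from where it was at the start of the episode above 0.004 m).
It fails at once if the key is turned to start while the inner knob is not yet set (value of joint start_key above 0.6 rad and value of joint inner_knob below 2.4 rad).
It fails at once if stamp, jar or a tile is pushed away by more than 20 mm (distance of any of stamp, jar, tile_a, tile_b from where it was at the start of the episode above 0.02 m).
It also fails if it takes over 67 s, if anything falls off the work surface, if the arm or the gripper's body presses on something with over 40 N, if the wrist force passes 120 N, or if a joint passes its speed limit or range.

## Working session

There is one attempt and no reset: what is moved stays moved. The work goes in short steps, Python scripts to look and compute and a shell command to move; the robot and the scene stay as the last step left them, time stands still between calls to the robot, and variables do not carry over. Pictures are saved under pics/ and viewed, at most 14 in all, crops included, and the job is handed in when it is done.

```bash
mkdir -p pics; ls; python3 - <<'E'
from workcell import bot
import cv2,numpy as np
print(bot.get_obs())
for n in("scene","top"):
    im=bot.camera(n); cv2.imwrite(f"pics/{n}0.png",im[:,:,::-1]); print(n,bot.calibration(n))
a=cv2.imread("pics/scene0.png");b=cv2.imread("pics/top0.png")
E
```

```text
pics
{'time': 0.0, 'q': array([-6.34834550e+01,  5.01028078e+00,  1.00336483e+01,  9.50973356e+01,
        4.78706422e-04,  9.00000668e+01]), 'qd': array([-0.10175769,  0.04461162,  0.04918944, -0.09377532,  0.00157836,
        0.00723979]), 'joint_efforts': array([-1.12375608e-03, -5.20392466e+01,  4.64807224e+01,  1.61880342e-02,
       -1.95975485e-05,  1.75677354e-05]), 'ee_pos': array([ 0.24545543, -0.49194629,  0.23058369]), 'tcp_rot': array([-1.79926032e+02, -4.78619751e-04,  2.65164776e+01]), 'wrist_force': array([-0.77617754, -0.50460245, -0.72141976]), 'torque': array([-0.0056769 , -0.04527509, -0.02237431]), 'grasp_force': 0.0, 'opening': 0.08555820589340132}
scene {'vfov': 50.700549500780525, 'cx': 258.6431501780064, 'cy': 191.65884638248974, 'k1': 0.010728249646325178, 'camera_from_world': array([[-0.75049376, -0.66077032,  0.01190352,  0.52219465],
       [-0.40432248,  0.44482736, -0.79915702,  0.23255776],
       [ 0.52276423, -0.60457522, -0.60100446,  0.83907975],
       [ 0.        ,  0.        ,  0.        ,  1.        ]])}
top {'vfov': 45.00364087993943, 'cx': 246.5069716800317, 'cy': 185.38269446304798, 'k1': -0.04362728824945838, 'camera_from_world': array([[-0.01427398, -0.99980797,  0.01342665,  0.15713379],
       [-0.98056101,  0.01136862, -0.19588483,  0.56515612],
       [ 0.19569457, -0.01596171, -0.98053499,  0.8795525 ],
       [ 0.        ,  0.        ,  0.        ,  1.        ]])}
```

View pics/scene0.png

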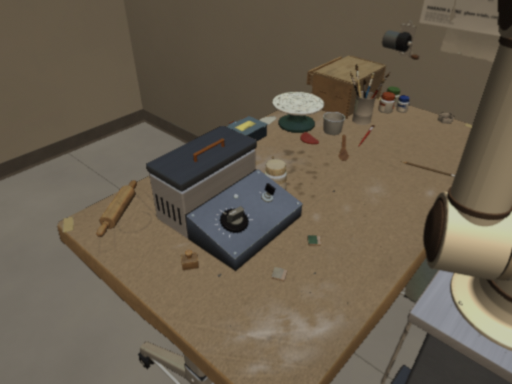

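View pics/top0.png

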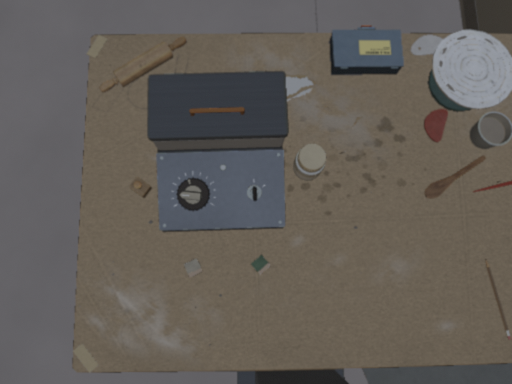

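Top: panel spans about (160,150)–(285,230), knob near (193,194), key near (255,193). Enlarged crops next.

```bash
python3 - <<'E'
import cv2,numpy as np
b=cv2.imread("pics/top0.png");a=cv2.imread("pics/scene0.png")
r=lambda i:cv2.resize(i,None,fx=5,fy=5,interpolation=cv2.INTER_CUBIC)
cv2.imwrite("pics/c1.png",r(b[140:240,145:300]))
cv2.imwrite("pics/c2.png",r(a[165:270,180:310]))
E
```

```text
(no output)
```

View pics/c1.png

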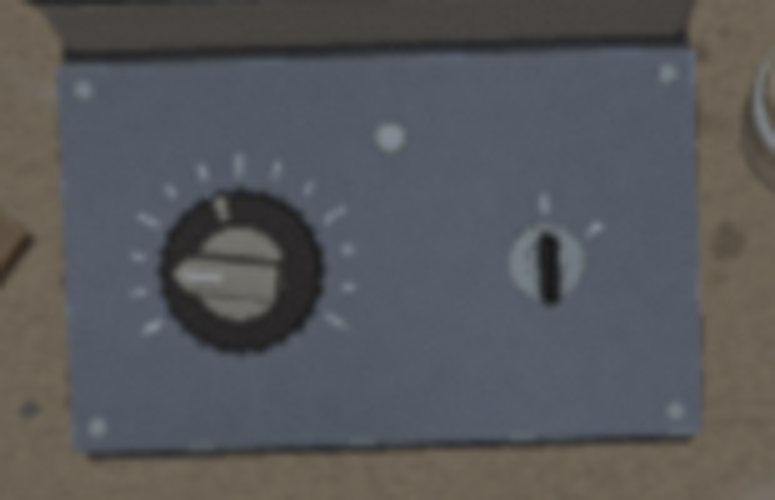

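View pics/c2.png

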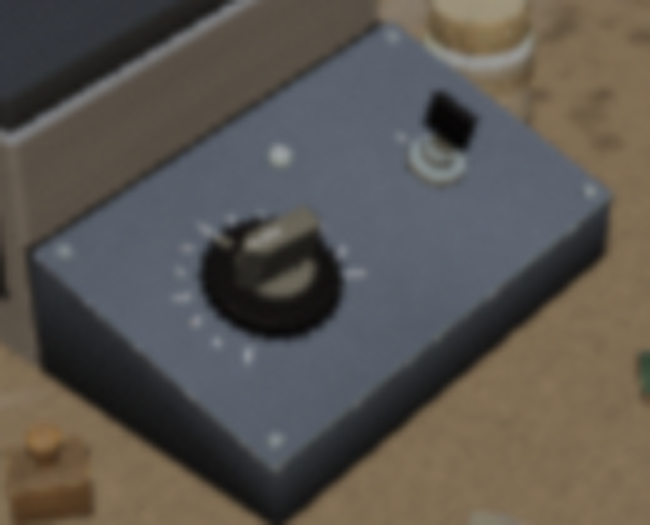

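```bash
cat > h.py <<'E'
import numpy as np, cv2
from workcell import bot
from scipy.spatial.transform import Rotation as R
def proj(n,P):
    c=bot.calibration(n);T=c["camera_from_world"];f=192/np.tan(np.radians(c["vfov"]/2))
    p=np.atleast_2d(P)@T[:3,:3].T+T[:3,3];s=p[:,:2]/p[:,2:]
    s=s*(1+c["k1"]*(s**2).sum(1,keepdims=True))
    return s*f+[c["cx"],c["cy"]]
U=np.array([.9659,0,.2588]);N=np.array([-.2588,0,.9659]);Y=np.array([0,1.,0])
def kiln(x,y,yaw,p): # p = (upslope, left, height) rows -> world
    p=np.atleast_2d(p);k=p[:,:1]*U+p[:,1:2]*Y+p[:,2:]*N+[0,0,.069]
    return k@R.from_euler('z',yaw).as_matrix().T+[x,y,0]
E
python3 - <<'E'
from h import *
from scipy.optimize import least_squares
t=np.array([[83,90],[667,73],[676,410],[98,427],[242,271],[547,263],[222,208],[172,272]])
s=np.array([[65,250],[392,37],[590,190],[275,440],[272,277],[437,158],[228,241],[316,212]])
t=(t+.5)/5-.5+[145,140]; s=(s+.5)/5-.5+[180,165]
def pts(v):
    x,y,w,a,b,k,q,o,ps,r=v
    kn=np.array([q,k,.011])
    return kiln(x,y,w,[[a,b,.001],[a,-b,.001],[-a,-b,.001],[-a,b,.001],kn,[q,k-.12,.006],
      [q+.03*np.cos(o),k+.03*np.sin(o),.013],[q+.023*np.cos(ps),k+.023*np.sin(ps),.032]])
def f(v):
    P=pts(v);e=np.vstack([proj("top",P)-t,proj("scene",P)-s]); e[-1]=0;return e.ravel()
v0=[.5,.25,0,.07,.115,.06,0,.2,1.5,0]
r=least_squares(f,v0);np.set_printoptions(precision=4,suppress=True)
print(r.x,r.cost);print(f(r.x).reshape(-1,2))
x,y,w,a,b,k,q=r.x[:7]
np.save("fit.npy",r.x)
print(kiln(x,y,w,[[q,k,.032],[q,k-.12,.034]]))
E
```

```text
[ 0.5563  0.2003  0.0206  0.067   0.1149  0.0557 -0.0076  0.1795  1.3997
  0.    ] 4.006330786597409
[[ 0.3791 -0.0394]
 [ 0.2369 -0.2098]
 [ 0.1653 -0.2759]
 [ 0.2293  0.1153]
 [-0.3649  1.0207]
 [-0.1663  0.4634]
 [ 0.215  -1.3036]
 [ 0.6537  0.0868]
 [-0.1695  0.7034]
 [-0.0326  0.334 ]
 [-0.3496  0.3524]
 [ 0.0936  0.5083]
 [ 0.5162 -0.2529]
 [ 0.3349  0.6958]
 [-1.3489 -0.3231]
 [ 0.      0.    ]]
[[0.5396 0.2557 0.0979]
 [0.5415 0.1357 0.0999]]
```

```bash
cat >> h.py <<'E'
np.set_printoptions(precision=4,suppress=True)
K=dict(x=.5563,y=.2003,w=.0206,q=-.0065,k=.0557)
def target(which,h,ang,flip=0):
    """TCP at height h above the panel; ang: ccw angle (rad) of the bar from up-slope; tool x along bar"""
    l=K['k']-(0.12 if which=='key' else 0)
    p=kiln(K['x'],K['y'],K['w'],[K['q'],l,h])[0]
    a=ang+flip*np.pi
    x=np.cos(a)*U+np.sin(a)*Y; z=-N; y=np.cross(z,x)
    return p,R.from_euler('z',K['w']).as_matrix()@np.c_[x,y,z]
def delta(p,M):
    o=bot.get_obs();C=R.from_euler('xyz',o['tcp_rot'],degrees=True).as_matrix()
    print("t",o['time'],"q",o['q'],"pos",o['ee_pos'])
    print("travel mm",1000*C.T@(p-o['ee_pos']),"rotvec",R.from_matrix(C.T@M).as_rotvec(), "in new frame:",1000*M.T@(p-o['ee_pos']))
E
python3 - <<'E'
from h import *
for fl in(0,1): delta(*target('knob',.12,1.40,fl))
E
```

```text
t 0.1 q [-63.4843   5.0066  10.0394  95.0988   0.0002  89.9984] pos [ 0.2455 -0.492   0.2307]
travel mm [ 577.3124 -546.922    48.0774] rotvec [-0.2177  0.164  -0.9523] in new frame: [775.7757 135.7408 120.2842]
t 0.1 q [-63.4843   5.0066  10.0394  95.0988   0.0002  89.9984] pos [ 0.2455 -0.492   0.2307]
travel mm [ 577.3124 -546.922    48.0774] rotvec [0.194  0.2574 2.1688] in new frame: [-775.7757 -135.7408  120.2842]
```

```bash
python3 -m crank '[{"gripper":60,"travel":[30,-28,0],"twist":[0,0,0]},{"gripper":60,"travel":[48,-45,0],"twist":[0,0,0]},{"gripper":60,"travel":[48,-45,0],"twist":[0,0,0]},{"gripper":60,"travel":[48,-45,0],"twist":[0,0,0]},{"gripper":60,"travel":[48,-45,0],"twist":[0,0,0]},{"gripper":60,"travel":[48,-45,0],"twist":[0,0,0]},{"gripper":60,"travel":[48,-45,0],"twist":[0,0,0]},{"gripper":60,"travel":[48,-45,0],"twist":[0,0,0]},{"gripper":60,"travel":[48,-45,0],"twist":[0,0,0]},{"gripper":60,"travel":[48,-45,0],"twist":[0,0,0]},{"gripper":60,"travel":[48,-45,0],"twist":[0,0,0]},{"gripper":60,"travel":[48,-45,0],"twist":[0,0,0]}]'; python3 - <<'E'
from h import *
for fl in(0,1): delta(*target('knob',.12,1.40,fl))
E
```

```text
time: 1.6
ee_pos: [0.499, 0.1932, 0.2311]
tcp_rot: [180.0, 0.0, 26.5]
wrist_force: [1.6, -1.4, 0.4]
opening: 0.0597
grasp_force: 0.0
t 1.6 q [ 21.1658   2.914    7.875   94.9614  -0.0108 174.626 ] pos [0.499  0.1932 0.2311]
travel mm [ 44.5666 -47.1275  47.8508] rotvec [-0.2165  0.1646 -0.9517] in new frame: [61.9611 -3.5637 51.428 ]
t 1.6 q [ 21.1658   2.914    7.875   94.9614  -0.0108 174.626 ] pos [0.499  0.1932 0.2311]
travel mm [ 44.5666 -47.1275  47.8508] rotvec [0.1947 0.2561 2.1694] in new frame: [-61.9611   3.5637  51.428 ]
```

```bash
python3 -m crank '[{"gripper":60,"travel":[0,0,0],"twist":[0,0,-0.18]},{"gripper":60,"travel":[0,0,0],"twist":[0,0,-0.18]},{"gripper":60,"travel":[0,0,0],"twist":[0,0,-0.18]},{"gripper":60,"travel":[0,0,0],"twist":[0,0,-0.18]},{"gripper":60,"travel":[0,0,0],"twist":[0,0,-0.18]},{"gripper":60,"travel":[0,0,0],"twist":[0,0,-0.18]},{"gripper":60,"travel":[0,0,0],"twist":[0,0,-0.18]},{"gripper":60,"travel":[0,0,0],"twist":[0,0,-0.18]},{"gripper":60,"travel":[0,0,0],"twist":[0,0,-0.18]},{"gripper":60,"travel":[0,0,0],"twist":[0,0,-0.18]},{"gripper":60,"travel":[0,0,0],"twist":[0,0,-0.18]},{"gripper":60,"travel":[0,0,0],"twist":[0,0,-0.18]}]'; python3 -m crank '[{"gripper":60,"travel":[0,0,0],"twist":[0,0,-0.18]},{"gripper":60,"travel":[0,0,0],"twist":[0,0,-0.18]},{"gripper":60,"travel":[0,0,0],"twist":[0,0,-0.18]},{"gripper":60,"travel":[0,0,0],"twist":[0,0,-0.18]},{"gripper":60,"travel":[0,0,0],"twist":[0,0,-0.18]},{"gripper":60,"travel":[0,0,0],"twist":[0,0,-0.18]},{"gripper":60,"travel":[0,0,0],"twist":[0,0,-0.18]},{"gripper":60,"travel":[0,0,0],"twist":[0,0,-0.18]}]'; python3 - <<'E'
from h import *
delta(*target('knob',.12,1.40,1))
E
```

```text
time: 3.1
ee_pos: [0.4986, 0.1909, 0.2309]
tcp_rot: [-180.0, -0.0, 150.6]
wrist_force: [0.7, -0.0, 0.2]
opening: 0.06
grasp_force: 0.0
time: 4.1
ee_pos: [0.4986, 0.1909, 0.2309]
tcp_rot: [180.0, -0.0, -126.9]
wrist_force: [0.8, 0.1, 0.3]
opening: 0.0598
grasp_force: 0.0
t 4.1 q [ 20.9533   2.7981   7.73    94.9787   0.0018 -32.1687] pos [0.4986 0.1909 0.2309]
travel mm [-62.9702  23.1865  47.6096] rotvec [ 0.2424 -0.1078 -0.4906] in new frame: [-64.2083   3.4677  51.3287]
```

```bash
python3 -m crank '[{"gripper":60,"travel":[-21,8,12],"twist":[0,0,0]},{"gripper":60,"travel":[-21,8,18],"twist":[0,0,0]},{"gripper":60,"travel":[-21,7,18],"twist":[0,0,0]},{"gripper":60,"travel":[0,0,0],"twist":[0.0606,-0.027,-0.1227]},{"gripper":60,"travel":[0,0,0],"twist":[0.0606,-0.027,-0.1227]},{"gripper":60,"travel":[0,0,0],"twist":[0.0606,-0.027,-0.1227]},{"gripper":60,"travel":[0,0,0],"twist":[0.0606,-0.027,-0.1227]},{"gripper":60,"travel":[0,0,0],"twist":[0,0,0]}]'; python3 - <<'E'
from h import *
delta(*target('knob',.12,1.40,1));delta(*target('knob',.018,1.40,1))
a=cv2.resize(bot.camera("scene")[150:260,170:310,::-1],None,fx=5,fy=5,interpolation=2);b=cv2.resize(bot.camera("top")[150:240,150:270,::-1],None,fx=5,fy=5,interpolation=2)
cv2.imwrite("pics/d1.png",a);cv2.imwrite("pics/d2.png",b)
E
```

```text
time: 5.1
ee_pos: [0.5176, 0.2559, 0.1823]
tcp_rot: [-165.2, 2.6, -98.6]
wrist_force: [1.5, 0.4, 0.2]
opening: 0.0602
grasp_force: 0.0
t 5.1 q [ 29.8363  -5.5899  -7.3739  75.0095  -7.1737 -52.0354] pos [0.5176 0.2559 0.1823]
travel mm [ 0.5614 -0.5278 -0.8872] rotvec [-0.0001 -0.0009 -0.0061] in new frame: [ 0.5638 -0.5243 -0.8877]
t 5.1 q [ 29.8363  -5.5899  -7.3739  75.0095  -7.1737 -52.0354] pos [0.5176 0.2559 0.1823]
travel mm [  0.4727  -0.5135 101.1098] rotvec [-0.0001 -0.0009 -0.0061] in new frame: [  0.5638  -0.5243 101.1062]
```

View pics/d1.png

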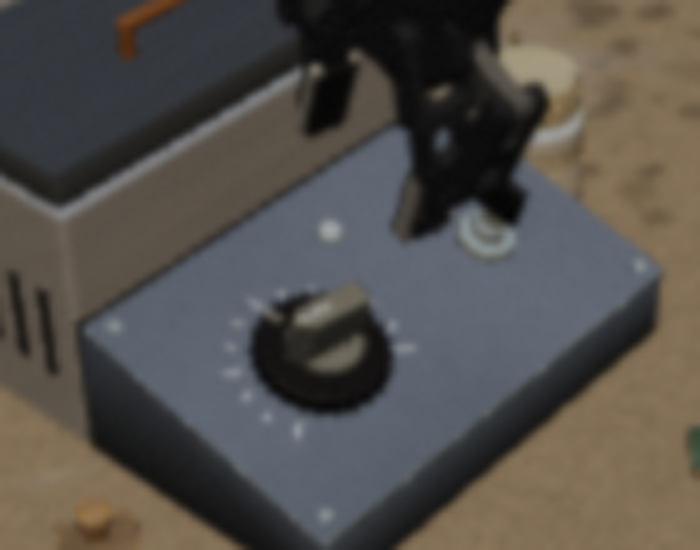

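```bash
python3 -m crank '[{"gripper":60,"travel":[0.5,-0.5,20],"twist":[0,0,-0.046]},{"gripper":60,"travel":[0,0,20],"twist":[0,0,0]},{"gripper":60,"travel":[0,0,20],"twist":[0,0,0]},{"gripper":60,"travel":[0,0,16],"twist":[0,0,0]},{"gripper":60,"travel":[0,0,10],"twist":[0,0,0]},{"gripper":60,"travel":[0,0,8],"twist":[0,0,0]},{"gripper":60,"travel":[0,0,7],"twist":[0,0,0]},{"gripper":60,"travel":[0,0,0],"twist":[0,0,0]}]' 20; python3 - <<'E'
from h import *
delta(*target('knob',.018,1.44,1))
a=cv2.resize(bot.camera("scene")[165:255,180:290,::-1],None,fx=6,fy=6,interpolation=2)
cv2.imwrite("pics/e1.png",a)
E
```

```text
time: 6.2
ee_pos: [0.5451, 0.2548, 0.0855]
tcp_rot: [-165.1, 1.9, -96.1]
wrist_force: [-0.2, 0.3, -0.4]
opening: 0.0598
grasp_force: 0.0
t 6.2 q [ 28.2967  -1.6866 -14.3784  63.9068  -6.8537 -56.2006] pos [0.5451 0.2548 0.0855]
travel mm [-0.8247  1.1202  0.5771] rotvec [-0.0006 -0.0013  0.0003] in new frame: [-0.8236  1.12    0.5788]
```

View pics/e1.png

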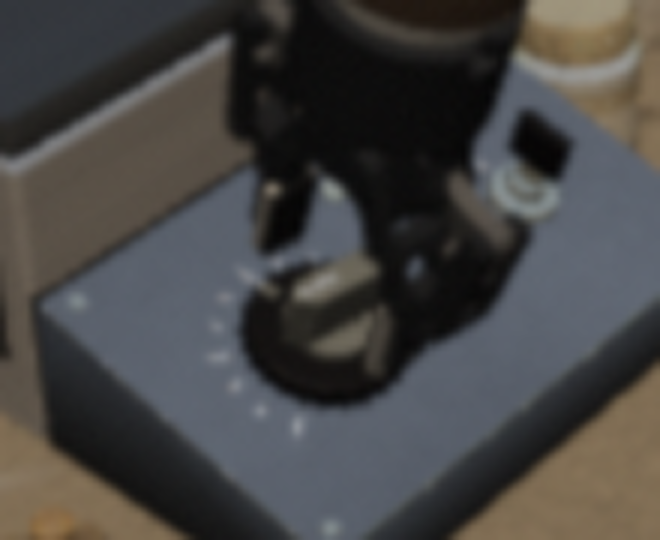

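The fingers straddle the bar: far finger at (285,215), near finger at (385,340). Closing gently.

```bash
python3 -m crank '[{"gripper":30,"travel":[-0.8,1.1,0],"twist":[0,0,0]},{"gripper":22,"travel":[0,0,0],"twist":[0,0,0]},{"gripper":10,"travel":[0,0,0],"twist":[0,0,0]},{"gripper":5,"travel":[0,0,0],"twist":[0,0,0]},{"gripper":5,"travel":[0,0,0],"twist":[0,0,0]},{"gripper":5,"travel":[0,0,0],"twist":[0,0,0]},{"gripper":5,"travel":[0,0,0],"twist":[0,0,0]}]' 20; python3 - <<'E'
from h import *
delta(*target('knob',.018,1.44,1));o=bot.get_obs();print(o['wrist_force'],o['torque'],o['grasp_force'],o['opening'])
M=target('knob',.018,1.44,1)[1];print("tool F",M.T@o['wrist_force'],"T",M.T@o['torque'])
E
```

```text
time: 7.12
ee_pos: [0.544, 0.256, 0.0859]
tcp_rot: [-165.1, 1.9, -96.0]
wrist_force: [-5.6, 0.5, 6.0]
opening: 0.0133
grasp_force: 25.6
t 7.125 q [ 28.4485  -1.7728 -14.4211  63.9368  -6.8631 -56.0744] pos [0.544  0.256  0.0859]
travel mm [0.2442 0.0641 1.2371] rotvec [-0.0008 -0.0006  0.0006] in new frame: [0.245 0.063 1.237]
[-5.6477  0.4654  6.0065] [0.0565 1.1153 0.0132] 25.647271871566772 0.013306922731365259
tool F [-0.0693  3.9328 -7.2605] T [-1.1149  0.0658  0.0078]
```

```bash
python3 -m crank '[{"gripper":5,"travel":[0,0.5,-1.2],"twist":[0,0,0]},{"gripper":5,"travel":[0,0,0],"twist":[0,0,0]},{"gripper":5,"travel":[0,0,0],"twist":[0,0,0]}]' 20; cat >> h.py <<'E'
def rep():
    o=bot.get_obs();C=R.from_euler('xyz',o['tcp_rot'],degrees=True).as_matrix()
    M=R.from_euler('z',K['w']).as_matrix()@np.c_[U,Y,N]; x=M.T@C[:,0]
    print("t",o['time'],"tool F",C.T@o['wrist_force'],"T",C.T@o['torque'],"grip",o['grasp_force'],o['opening'],
     "bar ang",(np.arctan2(-x[1],-x[0])),"q5,6",o['q'][4:],"to axis(tool mm)",1000*C.T@(target('knob',.018,0)[0]-o['ee_pos']))
E
python3 -c "from h import *;rep()"
```

```text
time: 7.5
ee_pos: [0.5437, 0.2559, 0.0861]
tcp_rot: [-165.1, 1.9, -96.1]
wrist_force: [5.3, 3.0, -6.9]
opening: 0.0133
grasp_force: 23.6
t 7.5 tool F [-3.3048 -2.9542  8.0266] T [ 0.47   -0.5521  0.0234] grip 23.571661412715912 0.013336898640973784 bar ang 1.4402311686742175 q5,6 [ -6.9043 -56.031 ] to axis(tool mm) [ 0.0918 -0.1735  1.508 ]
```

```bash
python3 -m crank '[{"gripper":5,"travel":[0,-0.2,0.6],"twist":[0,0,0.05]},{"gripper":5,"travel":[0,0,0],"twist":[0,0,0.12]},{"gripper":5,"travel":[0,0,0],"twist":[0,0,0.12]},{"gripper":5,"travel":[0,0,0],"twist":[0,0,0.12]},{"gripper":5,"travel":[0,0,0],"twist":[0,0,0.12]},{"gripper":5,"travel":[0,0,0],"twist":[0,0,0]}]' 20; python3 -c "from h import *;rep()"
```

```text
time: 8.25
ee_pos: [0.5443, 0.2556, 0.0862]
tcp_rot: [-167.9, 9.1, -125.7]
wrist_force: [5.8, 0.3, -4.4]
opening: 0.0134
grasp_force: 24.0
t 8.25 tool F [-2.8561 -3.4177  5.7358] T [ 0.5402 -0.4292 -0.0013] grip 24.007146656513214 0.013423130800928185 bar ang 0.9107602227797065 q5,6 [ -6.9348 -25.7311] to axis(tool mm) [0.1927 0.4514 1.4606]
```

```bash
python3 -m crank '[{"gripper":5,"travel":[0,0,0.3],"twist":[0,0,0.12]},{"gripper":5,"travel":[0,0,0],"twist":[0,0,0.12]},{"gripper":5,"travel":[0,0,0],"twist":[0,0,0.12]},{"gripper":5,"travel":[0,0,0],"twist":[0,0,0.12]},{"gripper":5,"travel":[0,0,0],"twist":[0,0,0.12]},{"gripper":5,"travel":[0,0,0],"twist":[0,0,0]}]' 20; python3 - <<'E'
from h import *
rep()
cv2.imwrite("pics/f1.png",cv2.resize(bot.camera("scene")[165:255,180:290,::-1],None,fx=6,fy=6,interpolation=2))
E
```

```text
time: 9.0
ee_pos: [0.5447, 0.2551, 0.0863]
tcp_rot: [-175.1, 14.4, -160.4]
wrist_force: [6.6, -4.0, -2.1]
opening: 0.0135
grasp_force: 24.3
t 9.0 tool F [-4.1721 -5.6596  3.7557] T [ 1.0235 -0.666   0.008 ] grip 24.2783921957016 0.013471676061999057 bar ang 0.3110779995791009 q5,6 [-7.0074  8.5973] to axis(tool mm) [0.6144 0.9125 1.4184]
```

View pics/f1.png

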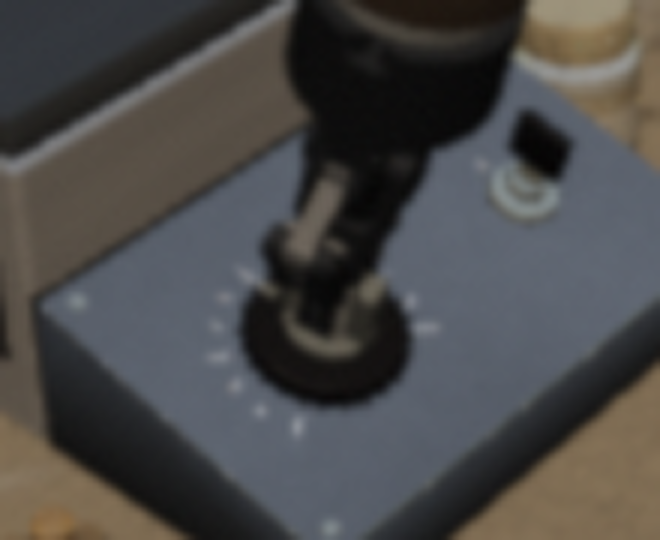

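```bash
python3 -m crank '[{"gripper":5,"travel":[-0.4,-0.5,0.3],"twist":[0,0,0.12]},{"gripper":5,"travel":[0,0,0],"twist":[0,0,0.12]},{"gripper":5,"travel":[0,0,0],"twist":[0,0,0.12]},{"gripper":5,"travel":[0,0,0],"twist":[0,0,0.12]},{"gripper":5,"travel":[0,0,0],"twist":[0,0,0.12]},{"gripper":5,"travel":[0,0,0],"twist":[0,0,0.12]},{"gripper":5,"travel":[0,0,0],"twist":[0,0,0.12]},{"gripper":5,"travel":[0,0,0],"twist":[0,0,0.12]},{"gripper":5,"travel":[0,0,0],"twist":[0,0,0]}]' 20; python3 -c "from h import *;rep()"
```

```text
time: 10.18
ee_pos: [0.5446, 0.2539, 0.0861]
tcp_rot: [170.9, 12.1, 143.0]
wrist_force: [-0.4, -6.7, 3.6]
opening: 0.0137
grasp_force: 25.2
t 10.175 tool F [-4.3483 -5.0641 -3.5781] T [ 1.4541 -0.9881  0.0082] grip 25.15944331884384 0.01369979806125924 bar ang -0.6489747886217755 q5,6 [-7.0393 63.537 ] to axis(tool mm) [1.6953 1.0584 1.2954]
```

```bash
python3 -m crank '[{"gripper":5,"travel":[-0.4,-0.4,0],"twist":[0,0,0.08]},{"gripper":5,"travel":[0,0,0],"twist":[0,0,0.08]},{"gripper":5,"travel":[0,0,0],"twist":[0,0,0.08]},{"gripper":5,"travel":[0,0,0],"twist":[0,0,0.06]},{"gripper":5,"travel":[0,0,0],"twist":[0,0,0]}]' 20; python3 -c "from h import *;rep()";python3 -m crank '[{"gripper":5,"travel":[0,0,0],"twist":[0,0,0.04]},{"gripper":5,"travel":[0,0,0],"twist":[0,0,0]}]' 20; python3 -c "from h import *;rep()"
```

```text
time: 10.8
ee_pos: [0.5444, 0.2536, 0.0861]
tcp_rot: [167.8, 8.9, 125.9]
wrist_force: [-1.4, -6.6, 3.4]
opening: 0.0132
grasp_force: 25.3
t 10.8 tool F [-4.9917 -4.3755 -3.6782] T [ 1.2306 -0.9483  0.0483] grip 25.264458060264587 0.013246943655109344 bar ang -0.9477674906343461 q5,6 [-6.9874 80.6205] to axis(tool mm) [2.0215 0.8943 1.2774]
time: 11.05
ee_pos: [0.5443, 0.2536, 0.086]
tcp_rot: [167.5, 8.4, 123.6]
wrist_force: [-2.0, -7.0, 4.4]
opening: 0.0133
grasp_force: 25.3
t 11.05 tool F [-5.256  -4.6168 -4.7866] T [ 1.2506 -1.0437 -0.0473] grip 25.286566615104675 0.01330046321977158 bar ang -0.9875033665470113 q5,6 [-6.9884 82.8993] to axis(tool mm) [2.0368 0.8887 1.2675]
```

```bash
for i in 1; do python3 -m crank '[{"gripper":5,"travel":[0,0,0],"twist":[0,0,0.04]},{"gripper":5,"travel":[0,0,0],"twist":[0,0,0]}]' 20; python3 -c "from h import *;rep()";python3 -m crank '[{"gripper":5,"travel":[0,0,0],"twist":[0,0,0.03]},{"gripper":5,"travel":[0,0,0],"twist":[0,0,0]}]' 20; python3 -c "from h import *;rep()"; done
```

```text
time: 11.3
ee_pos: [0.5443, 0.2536, 0.0861]
tcp_rot: [167.2, 7.9, 121.4]
wrist_force: [-1.9, -7.4, 3.5]
opening: 0.0137
grasp_force: 25.3
t 11.3 tool F [-5.7349 -4.7    -3.8976] T [ 1.2531 -1.0562 -0.0233] grip 25.3141388297081 0.013686001381547267 bar ang -1.0275058089455886 q5,6 [-6.9852 85.1905] to axis(tool mm) [2.07   0.809  1.3307]
time: 11.55
ee_pos: [0.5442, 0.2535, 0.086]
tcp_rot: [166.9, 7.5, 119.7]
wrist_force: [-2.3, -7.7, 4.3]
opening: 0.0135
grasp_force: 25.3
t 11.55 tool F [-6.0233 -4.8756 -4.8021] T [ 1.2883 -1.085  -0.0569] grip 25.331662595272064 0.01345144904568978 bar ang -1.0573212087364205 q5,6 [-6.9866 86.9001] to axis(tool mm) [2.0874 0.8255 1.2705]
```

```bash
python3 -m crank '[{"gripper":5,"travel":[0,0,0],"twist":[0,0,0.03]},{"gripper":5,"travel":[0,0,0],"twist":[0,0,0]}]' 20; python3 -c "from h import *;rep()";python3 -m crank '[{"gripper":5,"travel":[0,0,0],"twist":[0,0,0.03]},{"gripper":5,"travel":[0,0,0],"twist":[0,0,0]}]' 20; python3 - <<'E'
from h import *
rep()
cv2.imwrite("pics/g1.png",cv2.resize(bot.camera("scene")[165:255,180:290,::-1],None,fx=6,fy=6,interpolation=2))
E
```

```text
time: 11.8
ee_pos: [0.5442, 0.2535, 0.086]
tcp_rot: [166.7, 7.1, 118.0]
wrist_force: [-2.5, -7.8, 4.3]
opening: 0.014
grasp_force: 25.4
t 11.8 tool F [-6.193  -4.9192 -4.8378] T [ 1.2515 -1.1385 -0.076 ] grip 25.369565784931183 0.013959379557298179 bar ang -1.0872762902784705 q5,6 [-6.9865 88.6151] to axis(tool mm) [2.1281 0.7709 1.2846]
time: 12.05
ee_pos: [0.5442, 0.2535, 0.086]
tcp_rot: [166.5, 6.7, 116.3]
wrist_force: [-3.6, -7.3, 4.3]
opening: 0.0135
grasp_force: 25.4
t 12.05 tool F [-5.4391 -5.4605 -5.1446] T [ 1.2873 -1.1653 -0.1175] grip 25.39746880531311 0.013474223998566235 bar ang -1.117207205629736 q5,6 [-6.9873 90.3315] to axis(tool mm) [2.1434 0.7444 1.2892]
```

View pics/g1.png

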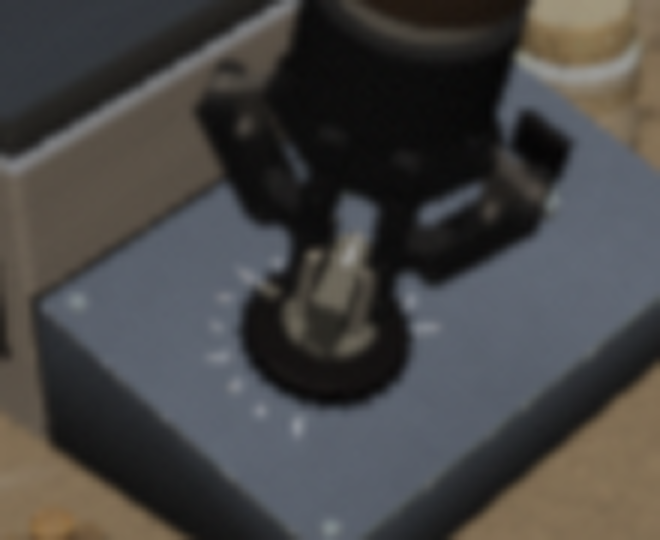

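```bash
python3 -m crank '[{"gripper":5,"travel":[0,0,0],"twist":[0,0,0.03]},{"gripper":5,"travel":[0,0,0],"twist":[0,0,0]},{"gripper":5,"travel":[0,0,0],"twist":[0,0,0]}]' 20; python3 -c "from h import *;rep()"
```

```text
time: 12.48
ee_pos: [0.5441, 0.2535, 0.086]
tcp_rot: [166.3, 6.3, 114.7]
wrist_force: [-3.0, -7.4, 4.2]
opening: 0.0131
grasp_force: 25.4
t 12.475 tool F [-5.8716 -4.8021 -4.8248] T [ 1.2814 -1.2149 -0.1482] grip 25.42964369058609 0.013052336331645447 bar ang -1.1466663285066896 q5,6 [-6.9884 92.0237] to axis(tool mm) [2.1336 0.7561 1.2464]
```

```bash
python3 -m crank '[{"gripper":5,"travel":[0,0,0],"twist":[0,0,-0.05]},{"gripper":5,"travel":[0,0,0],"twist":[0,0,0]}]' 20; python3 -c "from h import *;rep()"; python3 -m crank '[{"gripper":45,"travel":[0,0,0],"twist":[0,0,0]},{"gripper":45,"travel":[0,0,0],"twist":[0,0,0]},{"gripper":45,"travel":[0,0,0],"twist":[0,0,0]},{"gripper":45,"travel":[0,0,-10],"twist":[0,0,0]},{"gripper":45,"travel":[0,0,-20],"twist":[0,0,0]},{"gripper":45,"travel":[0,0,-25],"twist":[0,0,0]},{"gripper":45,"travel":[0,0,-25],"twist":[0,0,0]},{"gripper":45,"travel":[0,0,-20],"twist":[0,0,0]},{"gripper":45,"travel":[0,0,0],"twist":[0,0,0]}]' 20; python3 - <<'E'
from h import *
rep(); delta(*target('key',.11,0,1))
a=cv2.resize(bot.camera("scene")[190:255,190:290,::-1],None,fx=5,fy=5,interpolation=2)
b=cv2.resize(bot.camera("top")[160:225,160:260,::-1],None,fx=5,fy=5,interpolation=2)
cv2.imwrite("pics/h1.png",np.r_[a[:270],b[:325]])
E
```

```text
time: 12.72
ee_pos: [0.5442, 0.2535, 0.0861]
tcp_rot: [166.7, 7.0, 117.5]
wrist_force: [-3.1, -8.2, 4.1]
opening: 0.0135
grasp_force: 25.4
t 12.725 tool F [-6.3201 -5.6286 -4.8017] T [ 1.3417 -1.1238  0.0137] grip 25.358344316482544 0.013513075250085313 bar ang -1.0961646088939316 q5,6 [-6.9859 89.1264] to axis(tool mm) [2.1119 0.7492 1.3053]
time: 13.85
ee_pos: [0.519, 0.2551, 0.1846]
tcp_rot: [166.4, 6.8, 117.4]
wrist_force: [-0.3, 0.2, -0.3]
opening: 0.0451
grasp_force: 0.0
t 13.85 tool F [ 0.3402 -0.188   0.2074] T [ 0.1887  0.0338 -0.0011] grip 0.0 0.0450751059066923 bar ang -1.0995322091263449 q5,6 [-7.1708 90.6626] to axis(tool mm) [  0.9743  -1.67   103.0405]
t 13.85 q [29.6979 -5.7173 -7.279  74.9688 -7.1708 90.6626] pos [0.519  0.2551 0.1846]
travel mm [-106.0575  -55.7983   10.9655] rotvec [ 0.0028  0.0032 -1.0995] in new frame: [   1.5188 -119.8156   11.0497]
```

View pics/h1.png

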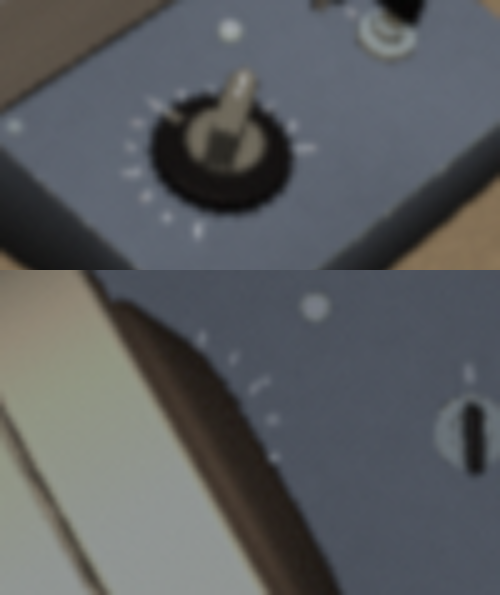

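```bash
sed -i 's/k=.0557/k=.0544/' h.py; python3 -m crank '[{"gripper":45,"travel":[0,0,0],"twist":[0,0,-0.183]},{"gripper":45,"travel":[0,0,0],"twist":[0,0,-0.183]},{"gripper":45,"travel":[0,0,0],"twist":[0,0,-0.183]},{"gripper":45,"travel":[0,0,0],"twist":[0,0,-0.183]},{"gripper":45,"travel":[0,0,0],"twist":[0,0,-0.183]},{"gripper":45,"travel":[0,0,0],"twist":[0,0,-0.183]},{"gripper":45,"travel":[0,-30,0],"twist":[0,0,0]},{"gripper":45,"travel":[0,-30,0],"twist":[0,0,0]},{"gripper":45,"travel":[0,-30,0],"twist":[0,0,0]},{"gripper":45,"travel":[1,-31,10],"twist":[0,0,0]},{"gripper":45,"travel":[0,0,0],"twist":[0,0,0]}]' 20; python3 - <<'E'
from h import *
delta(*target('key',.017,0,1))
a=cv2.resize(bot.camera("top")[165:225,165:265,::-1],None,fx=7,fy=7,interpolation=2)
cv2.imwrite("pics/i1.png",a)
b=bot.camera("scene")[:,:,::-1];cv2.imwrite("pics/i1s.png",b)
E
```

```text
time: 15.32
ee_pos: [0.5219, 0.1318, 0.1705]
tcp_rot: [-179.9, 14.9, -179.0]
wrist_force: [0.2, 0.0, 0.2]
opening: 0.0449
grasp_force: 0.0
t 15.325 q [ 16.2748 -12.1395 -14.4693  73.2934  -3.9812  14.827 ] pos [0.5219 0.1318 0.1705]
travel mm [-1.9469  2.4587 90.2942] rotvec [-0.0025 -0.0016 -0.0038] in new frame: [-1.8089  2.2228 90.3005]
```

View pics/i1.png

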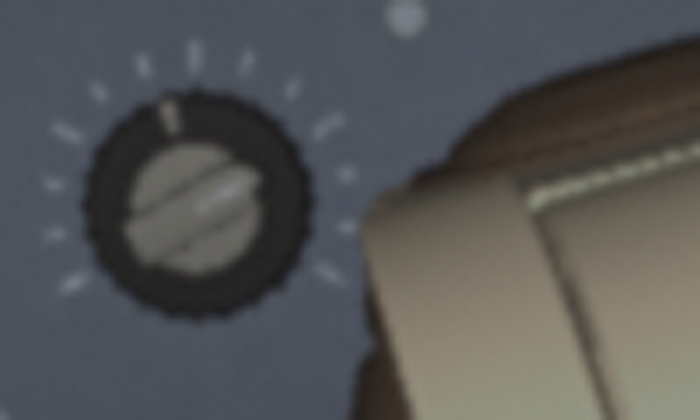

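The nose points right/up at (250,180) and the tab is still at (168,115), which fits the end stop with the ring unmoved. Next is the key.

```bash
python3 -m crank '[{"gripper":45,"travel":[-1.8,2.3,20],"twist":[0,0,0]},{"gripper":45,"travel":[0,0,20],"twist":[0,0,0]},{"gripper":45,"travel":[0,0,20],"twist":[0,0,0]},{"gripper":45,"travel":[0,0,15],"twist":[0,0,0]},{"gripper":45,"travel":[0,0,9],"twist":[0,0,0]},{"gripper":45,"travel":[0,0,6],"twist":[0,0,0]},{"gripper":45,"travel":[0,0,0],"twist":[0,0,0]}]' 30; python3 - <<'E'
from h import *
delta(*target('key',.017,0,1))
E
python3 -m crank '[{"gripper":25,"travel":[0,0,0],"twist":[0,0,0]},{"gripper":15,"travel":[0,0,0],"twist":[0,0,0]},{"gripper":5,"travel":[0,0,0],"twist":[0,0,0]},{"gripper":2,"travel":[0,0,0],"twist":[0,0,0]},{"gripper":2,"travel":[0,0,0],"twist":[0,0,0]},{"gripper":2,"travel":[0,0,0],"twist":[0,0,0]}]' 30; python3 - <<'E'
from h import *
rep()
cv2.imwrite("pics/j1.png",cv2.resize(bot.camera("scene")[155:235,230:310,::-1],None,fx=6,fy=6,interpolation=2))
E
```

```text
time: 16.3
ee_pos: [0.5475, 0.1363, 0.0859]
tcp_rot: [-180.0, 15.0, -178.9]
wrist_force: [0.5, 0.4, 0.8]
opening: 0.0451
grasp_force: 0.0
t 16.3 q [ 15.925   -7.9865 -20.2849  63.1514  -3.8489  14.3519] pos [0.5475 0.1363 0.0859]
travel mm [ 1.1089 -1.8217  1.9231] rotvec [-0.0011  0.0007 -0.0016] in new frame: [ 1.1104 -1.822   1.9218]
time: 17.05
ee_pos: [0.5477, 0.1349, 0.0866]
tcp_rot: [-179.8, 15.1, -179.0]
wrist_force: [-1.3, -7.9, 4.1]
opening: 0.0073
grasp_force: 33.3
t 17.05 tool F [ 0.343  -7.8765 -4.3525] T [ 1.4733  0.3998 -0.0229] grip 33.28541189432144 0.00731265569900487 bar ang -0.0026214776245608523 q5,6 [-4.002  14.3469] to axis(tool mm) [  1.7882 119.5876   1.1186]
```

View pics/j1.png

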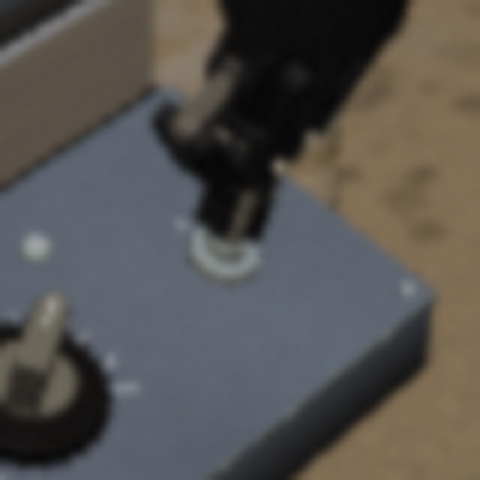

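```bash
python3 -m crank '[{"gripper":2,"travel":[0.5,-1.0,0],"twist":[0,0,0]},{"gripper":2,"travel":[0,0,0],"twist":[0,0,0.15]},{"gripper":2,"travel":[0,0,0],"twist":[0,0,0.15]},{"gripper":2,"travel":[0,0,0],"twist":[0,0,0.15]},{"gripper":2,"travel":[0,0,0],"twist":[0,0,0.15]},{"gripper":2,"travel":[0,0,0],"twist":[0,0,0.15]},{"gripper":2,"travel":[0,0,0],"twist":[0,0,0.15]},{"gripper":2,"travel":[0,0,0],"twist":[0,0,0]}]' 40; python3 -c "from h import *;rep()"; python3 -m crank '[{"gripper":2,"travel":[0,0,0],"twist":[0,0,0.06]},{"gripper":2,"travel":[0,0,0],"twist":[0,0,0.04]},{"gripper":2,"travel":[0,0,0],"twist":[0,0,0]},{"gripper":2,"travel":[0,0,0],"twist":[0,0,0]}]' 40;python3 -c "from h import *;rep()"
```

```text
time: 18.1
ee_pos: [0.5472, 0.1333, 0.0865]
tcp_rot: [168.2, 9.5, 128.3]
wrist_force: [-3.2, -11.8, 5.6]
opening: 0.0072
grasp_force: 41.6
t 18.1 tool F [-8.109  -8.7029 -6.1978] T [ 1.9264 -1.6019 -0.1869] grip 41.58165156841278 0.007249109067455262 bar ang -0.9049522041961227 q5,6 [-4.0426 65.9305] to axis(tool mm) [95.835  74.1723  0.9775]
time: 18.6
ee_pos: [0.547, 0.1332, 0.0864]
tcp_rot: [167.4, 8.3, 122.8]
wrist_force: [-4.0, -13.1, 6.3]
opening: 0.0072
grasp_force: 41.7
t 18.6 tool F [-9.6826 -9.0859 -7.0644] T [ 1.9524 -1.8555 -0.1987] grip 41.67601525783539 0.0072203826532012344 bar ang -1.0028290586036854 q5,6 [-4.0503 71.5373] to axis(tool mm) [102.6253  64.6525   0.931 ]
```

```bash
python3 -m crank '[{"gripper":2,"travel":[0,0,0],"twist":[0,0,0.03]},{"gripper":2,"travel":[0,0,0],"twist":[0,0,0]},{"gripper":2,"travel":[0,0,0],"twist":[0,0,0]},{"gripper":2,"travel":[0,0,0],"twist":[0,0,0]}]' 40;python3 -c "from h import *;rep()"; python3 -m crank '[{"gripper":50,"travel":[0,0,0],"twist":[0,0,0]},{"gripper":50,"travel":[0,0,0],"twist":[0,0,0]},{"gripper":50,"travel":[0,0,0],"twist":[0,0,0]},{"gripper":50,"travel":[0,0,0],"twist":[0,0,0]},{"gripper":50,"travel":[0,0,-20],"twist":[0,0,0]},{"gripper":50,"travel":[0,0,-30],"twist":[0,0,0]},{"gripper":50,"travel":[0,0,-40],"twist":[0,0,0]},{"gripper":50,"travel":[0,0,-40],"twist":[0,0,0]}]'; python3 - <<'E'
from h import *
rep()
cv2.imwrite("pics/k1.png",cv2.resize(bot.camera("scene")[155:255,200:310,::-1],None,fx=5,fy=5,interpolation=2))
E
```

```text
time: 19.1
ee_pos: [0.547, 0.1332, 0.0864]
tcp_rot: [167.1, 7.9, 121.1]
wrist_force: [-3.7, -13.9, 7.0]
opening: 0.0073
grasp_force: 43.3
t 19.1 tool F [-10.8724  -8.8277  -7.7479] T [ 1.9068 -1.9665 -0.5527] grip 43.33318769931793 0.007311935804754189 bar ang -1.032287185687264 q5,6 [-4.0596 73.228 ] to axis(tool mm) [104.4966  61.6292   0.923 ]
time: 20.1
ee_pos: [0.5129, 0.1348, 0.2125]
tcp_rot: [167.0, 7.7, 121.2]
wrist_force: [0.1, 1.0, 0.3]
opening: 0.0503
grasp_force: 0.0
t 20.1 tool F [ 0.7809  0.7309 -0.294 ] T [ 0.1837  0.1811 -0.0182] grip 0.0 0.05027198750951677 bar ang -1.031426866070901 q5,6 [-4.0918 74.3286] to axis(tool mm) [102.4391  60.7392 132.1113]
```

View pics/k1.png

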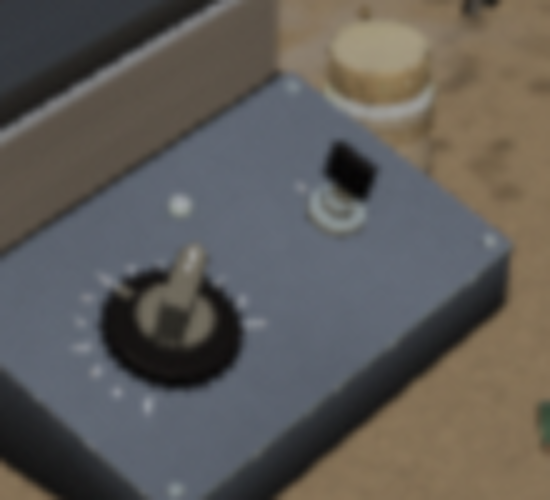

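The key hit its stop firmly (torque jumped to 0.55 N m at 1.03 rad). It has sprung back to rest at (350,170), as in the first picture. The knob and ring are unchanged, so I'm handing in.

```bash
python3 -c "
from workcell import bot
print(bot.job_done())"
```

```text
the job is handed in; nothing more can be done
None
```

The job is handed in, with no verdict reported back: the knob was turned to its end stop with no visible shift of the ring, and the key was held at its stop for about half a second and has sprung back to rest; the arm never came near the stamp, jar or tiles, though I did not re-measure their positions.

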